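# Clear a jammed crucible block from the feed chute

## Robot

A 6-joint arm with a two-finger parallel gripper is mounted at the origin on a cart in front of the work surface, level with it; the furniture and walls round the work are solid. World frame = base frame: x ahead of the robot, y to its left, z up, the work surface at z = 0. Lengths are in mm, angles in degrees, forces in N, time in s.
With the tool pointing down it reaches from about 400 to 925 mm from the base axis. Payload 12.5 kg.
Tool frame: the origin (TCP) lies at the very end of the fingers, on their centre line; the grasp point (between the pads) lies 19 mm behind it; z points along the fingers, y is the direction in which the jaws open and shut (so a half turn about z gives the same grasp; the last joint's range is limited). The gripper opens to 95 mm and grips with 3 to 60 N. Pads are 20 mm wide; open, the fingers measure 119 mm over their backs; the gripper's body (75 mm by 180 mm) begins 59 mm behind the grasp point.
Start: joints at [63.449, 28.126, 89.318, -0, 62.55, -6.05], TCP at [218.868, 585.443, 214.661] pointing down, gripper open.
Joint ranges: [-177.58, 177.58], [-47.91, 125.51], [2.72, 160], [-65.01, 245.01], [3.68, 167.84], [-153.87, 153.87]. Speed limits (degrees/s): [127.2, 127.2, 159.86, 180, 180, 180].

## Interface

Orientations are given as a 3x3 rotation matrix whose columns are the frame's x, y, z axes.
In Python, from workcell import * gives the robot as it stands.
- The arm moves only by the shell command python3 -m handwheel 'ROWS'. ROWS is a JSON object of lists of equal length, an entry for each row: "turn": the turn, a rotation vector about the tool's x, y, z in rad, a list of three; "linear": the shift along the tool's x, y, z in cm, a list of three; "claw": the opening in per cent of the stroke, from 0 (shut) to 100 (fully open). In form: {"turn": [[wx, wy, wz], ...], "linear": [[dx, dy, dz], ...], "claw": [claw, ...]}. A call has 1 to 5 rows; each row is the pose to reach, as a shift and turn from the pose measured when the call began, along the tool's axes at that moment; what a row does not reach only later rows make up. A row lasts 1/12 s, in which the tool goes at most 41.7 mm and 7.16 degrees, less where a joint would pass 70% of its speed; a pose out of reach is approached as far as the arm can. A call with a gripper value outside its range is refused whole. The fingers move at their own pace and stop on an object; the grip force is fixed at half the most. Time passes only in rows, so rows that repeat a pose let the fingers close. It gives the time, the measured TCP pose, the force and the opening at its end, in the units of the state.
- read_state(): the state, without advancing time (a new reading comes with each control period).
- camera(name): name is "side" or "top"; returns the picture (384x512x3 uint8, blue, green, red); there is no depth.
- camera_model(name): a dict with "fovy" (degrees; the focal length in pixels is half the picture's height over the tangent of half this angle, whatever the lens; pixels are square), "cx", "cy" (the principal point, pixels), "R" (3x3) and "t" (3): a world point X has camera coordinates R X + t. Camera axes: x right, y down, z forward; pixel columns grow to the right and rows downward; lengths in mm; the calibration is good to about 2 mm. A picture is of the moment at which its call begins. camera_model takes no time and is no camera call.
- job_done(): hands the job in, once; it reports no verdict.
The state is a dict: "t": time; "joint_positions": joint angles; "dq": joint speeds; "tau": joint torques, N m; "eef_pos": TCP position; "tool_rot": TCP orientation; "wrist_force": force on the tool from outside, world axes, zero at the start; "ft_torque": the same for the moment, N m; "opening": finger opening in mm.
Only numpy, scipy, OpenCV 4.12 (cv2) and the standard library are available. Lean on these libraries where they do the work, as an engineer would, in place of code of your own. Each camera call takes 0.05 s, during which the arm holds its last target.

## Task

A wooden crucible block has jammed crosswise under the clear cover plates of the sloping feed chute. Push it back up the chute through the slot between the plates until it lies clear of them, then lift it out and set it down flat in the blue tray, pockets up. Do not let it slip down through the outlet, and leave the beaker and the spanner where they are.

Things in the scene. Friction and masses are not known exactly. Their poses are not given: they have to be found in the camera images.
- block: Beech block, four round pockets in its top, 52 x 132 x 26 mm, 0.2 kg. Origin: centre of its underside; x across its 52 mm width, y along its length, z up out of the pockets. Lies flat on the chute floor, its length across the chute within 0.45 rad, both ends under the cover plates and a few mm or less from the converging walls. Friction holds it wherever it is left on the slope.
- chute: Fixed grey and aluminium chute, 290 x 182 mm, floor sloping at 10 degrees. Origin on the floor surface, mid-width, at the low outlet end, 30 mm above the bench; x up the slope along the floor, y across, z normal to the floor. Walls 34 mm high, 4 mm thick; no end walls. Inside 72 mm wide from x = 0 to 50 mm (outlet), widening evenly to 170 mm at x = 134 mm, then 170 mm up to x = 290 mm.
- cover_end (a point): Point on the chute floor, mid-width, below the upper end of the cover plates: x = 170 mm in the chute frame, same axes. The two clear plates with orange edges lie on the walls from x = 75 to 170 mm, 4 mm thick, underside 34 mm above the floor. They leave an open slot 54 mm wide along the middle. Only a block wholly above this line can be lifted out.
- tray: Fixed shallow blue open tray, 84 x 164 mm outside, 12 mm high, walls 4 mm, inside 76 x 156 mm. Origin at the centre of its underside, on the bench; x across its short side, y along its long side, z up. The block fits lengthwise, either way round.
- tray_in (a point): Centre of the tray's inner floor, 4 mm above the bench, axes as the tray.
- beaker: Bystander: small clear beaker, 54 mm wide, 70 mm high, standing on the bench to the right of the tray. Origin at the centre of its underside.
- spanner: Bystander: steel open-ended spanner, 31 x 159 x 9 mm, lying on the bench to the left of the chute's outlet. Origin under its middle, length along y.

How it is judged:
By the outcome, as a careful person would: the job done as asked, in the order asked, and still so for the second after the job is handed in, with the robot touching nothing.
It also fails if it takes over 51 s, if anything falls off the work surface, if the arm or the gripper's body presses on something with over 40 N, if the wrist force passes 120 N, or if a joint passes its speed limit or range.

## Working session

There is one attempt and no reset: what is moved stays moved. The work goes in short steps, Python scripts to look and compute and a shell command to move; the robot and the scene stay as the last step left them, time stands still between calls to the robot, and variables do not carry over. Pictures are saved under pics/ and viewed, and the job is handed in when it is done.

```bash
ls; mkdir -p pics
python3 - <<'E'
from workcell import *
import cv2,numpy as np
s=read_state()
for k in s: print(k,np.round(s[k],3).tolist())
for n in("side","top"):
    cv2.imwrite(f"pics/{n}0.png",camera(n)); m=camera_model(n); print(n,{k:np.round(v,4).tolist() for k,v in m.items()})
E
```

```text
pics
t 0.0
joint_positions [63.451, 28.163, 89.351, -0.002, 62.547, -6.051]
dq [-0.194, -0.03, -0.021, -0.089, -0.1, 0.104]
tau [0.002, -61.264, -25.819, 0.069, 0.048, -0.0]
eef_pos [218.744, 585.21, 214.072]
tool_rot [[-0.937, 0.35, -0.0], [0.35, 0.937, -0.001], [0.0, -0.001, -1.0]]
wrist_force [-0.03, -0.523, -0.643]
ft_torque [0.002, -0.043, 0.024]
opening 95.179
side {'fovy': 47.8304, 'cx': 256.8051, 'cy': 191.5449, 'R': [[0.9989, 0.0452, 0.0074], [0.0222, -0.3349, -0.942], [-0.0401, 0.9412, -0.3356]], 't': [-557.3197, 4.6509, 1345.0687]}
top {'fovy': 53.5495, 'cx': 263.0969, 'cy': 197.3236, 'R': [[-0.0273, -0.9995, 0.0137], [-0.9908, 0.0252, -0.1326], [0.1322, -0.0172, -0.9911]], 't': [-157.629, 549.4916, 1026.1138]}
```

View pics/top0.png

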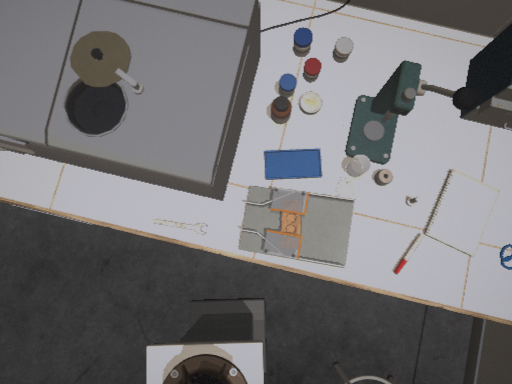

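View pics/side0.png

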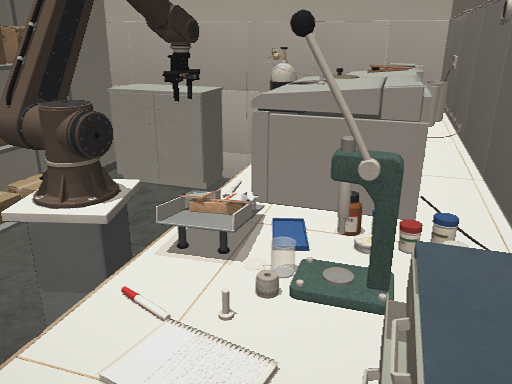

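The top picture shows the tray at about (293,164), the chute at (297,225) with its outlet on the left at about (243,215) and its upper end on the right, the block in the slot at (290,222), the spanner at (180,226) and the beaker at (358,163). I'll enlarge both views.

```bash
cat > h.py <<'E'
from workcell import *
import cv2,numpy as np
def K(n):
    m=camera_model(n); f=192/np.tan(np.radians(m['fovy']/2))
    return np.array([[f,0,m['cx']],[0,f,m['cy']],[0,0,1.]]),np.array(m['R']),np.array(m['t'])
def proj(n,X):
    k,R,t=K(n); X=np.atleast_2d(X); return cv2.projectPoints(X.astype(float),cv2.Rodrigues(R)[0],t,k,None)[0][:,0]
def ray(n,uv):
    k,R,t=K(n); d=R.T@np.linalg.solve(k,[uv[0],uv[1],1]); return -R.T@t,d/np.linalg.norm(d)
def onz(n,uv,z):
    c,d=ray(n,uv); return c+d*(z-c[2])/d[2]
def tri(uv1,uv2):
    a,d=ray('top',uv1); b,e=ray('side',uv2)
    s=np.linalg.lstsq(np.c_[d,-e],b-a,rcond=None)[0]; p=a+d*s[0];q=b+e*s[1]
    return (p+q)/2,np.linalg.norm(p-q)
def crop(img,x0,y0,w,h,s,name):
    c=cv2.resize(img[y0:y0+h,x0:x0+w],None,fx=s,fy=s,interpolation=cv2.INTER_CUBIC)
    for i in range(0,w,10): cv2.putText(c,str(x0+i),(i*s,8),0,.3,(0,0,255),1); cv2.line(c,(i*s,9),(i*s,14),(0,0,255),1)
    for i in range(10,h,10): cv2.putText(c,str(y0+i),(0,i*s+3),0,.3,(0,0,255),1); cv2.line(c,(20,i*s),(25,i*s),(0,0,255),1)
    cv2.imwrite(name,c)
E
python3 - <<'E'
from h import *
crop(cv2.imread('pics/top0.png'),230,140,140,130,5,'pics/top0c.png') 
crop(cv2.imread('pics/top0.png'),230,180,130,95,6,'pics/top0d.png') 
crop(cv2.imread('pics/side0.png'),150,175,170,110,4,'pics/side0c.png')
E
```

```text
(no output)
```

View pics/top0d.png

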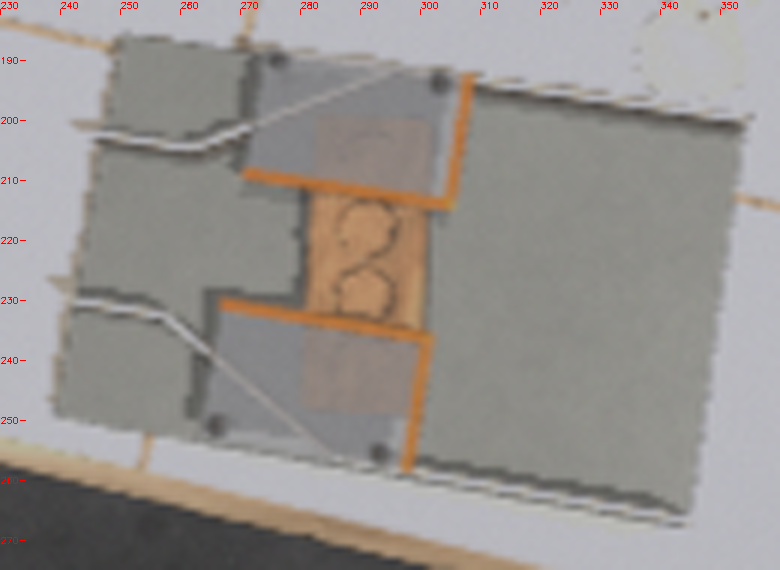

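View pics/side0c.png

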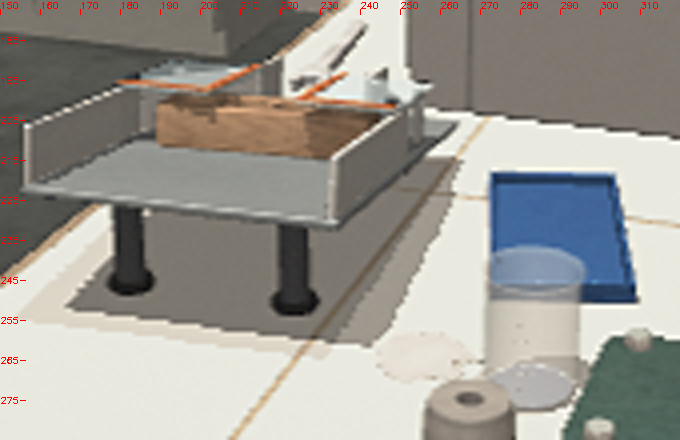

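View pics/top0c.png

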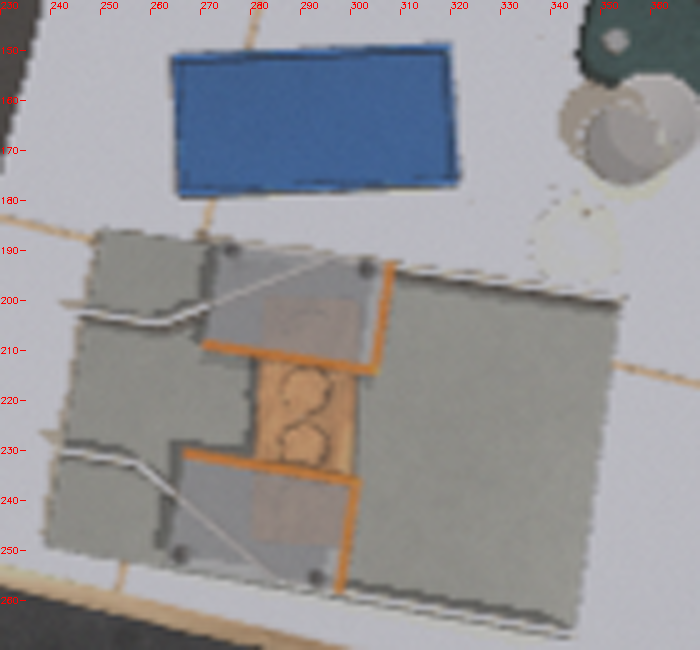

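```bash
cat > fit.py <<'E'
from h import *
from scipy.optimize import least_squares as LS
from scipy.spatial.transform import Rotation as Ro
T=[((75,27,38),(270,209)),((170,27,38),(304.5,214.5)),((170,89,38),(307,192)),((75,-27,38),(266,230.5)),((170,-27,38),(301.2,235.8)),((170,-89,38),(297,258)),
((290,87,34),(353,200)),((290,-87,34),(343.5,266.5)),((0,91,0),(249.5,186)),((0,-91,0),(238.5,249))]
S=[((290,-89,34),(156.5,206)),((290,87,34),(233,213.5)),((290,-91,0),(156.5,221)),((290,91,0),(231,229.5))]
def Rm(p): return (Ro.from_euler('z',p[3])*Ro.from_euler('y',-p[4])).as_matrix()
def pts(p,L): return np.array([l[0] for l in L])@Rm(p).T+p[:3]
def res(p): return np.r_[(proj('top',pts(p,T))-[l[1] for l in T]).ravel(),(proj('side',pts(p,S))-[l[1] for l in S]).ravel()]
r=LS(res,[500,0,30,-1.5,.17],x_scale=[100,100,100,1,1],loss='soft_l1')
print('free',np.round(r.x,3),np.degrees(r.x[3:]),np.abs(res(r.x)).round(1).reshape(-1,2).tolist())
def res2(q): return res([q[0],q[1],30,q[2],np.radians(10)])
r2=LS(res2,[r.x[0],r.x[1],r.x[3]],x_scale=[100,100,1],loss='soft_l1'); print('fix',r2.x,np.degrees(r2.x[2]),r2.cost,r.cost)
P=np.array([*r2.x[:2],30,r2.x[2],np.radians(10)]); np.save('chute.npy',P)
def chute_from(n,uv,z):
    c,d=ray(n,uv); R=Rm(P); c=R.T@(c-P[:3]); d=R.T@d; return c+d*(z-c[2])/d[2]
if __name__=='__main__':
    for uv in [(281.5,199.5),(301,199.8),(281,211),(300.8,213),(280.2,232),(299,235.5),(280,247),(298.5,249)]: print(uv,chute_from('top',uv,26).round(1))
    # side: block top corner, bottom
    for uv,z in [((190,200.5),26),((189.5,210.5),0),((226.5,205),26),((230,214),0)]: print('side',uv,chute_from('side',uv,z).round(1))
    print('tray',[onz('top',u,12).round(1).tolist() for u in [(263.5,151.5),(318.5,149),(321,176.5),(265,179)]])
    print('tray side',[onz('side',u,12).round(1).tolist() for u in [(270.5,218.5),(301.5,218.5),(308,247)]], )
    for a,b in [((263.5,151.5),(301.5,218.5)),((265,179),(270.5,218.5)),((318.5,149),(308,247))]: print('tri',tri(a,b))
    print('beaker',onz('top',(355,166),0))
E
python3 fit.py
```

```text
free [ 4.93061e+02 -1.17687e+02  1.63090e+01 -1.76700e+00  2.18000e-01] [-101.24726      12.48391479] [[0.9, 0.7], [0.6, 0.3], [0.5, 0.1], [0.3, 1.1], [0.5, 0.8], [0.0, 0.6], [0.1, 0.9], [0.3, 0.6], [0.3, 0.2], [0.1, 0.0], [1.3, 0.2], [0.5, 0.2], [2.6, 0.1], [2.5, 0.3]]
fix [ 492.78299813 -115.11023486   -1.7643997 ] -101.0926563835875 9.53770133242784 6.951806352816423
(281.5, 199.5) [102.2  60.   26. ]
(301, 199.8) [154.3  66.7  26. ]
(281, 211) [105.9  28.9  26. ]
(300.8, 213) [159.2  31.5  26. ]
(280.2, 232) [112.8 -27.   26. ]
(299, 235.5) [163.6 -28.3  26. ]
(280, 247) [118.6 -66.3  26. ]
(298.5, 249) [167.7 -63.5  26. ]
side (190, 200.5) [168.8 -56.1  26. ]
side (189.5, 210.5) [164.5 -58.6   0. ]
side (226.5, 205) [179.5  40.   26. ]
side (230, 214) [158.   43.1   0. ]
tray [[683.1, -177.4, 12.0], [686.7, -338.1, 12.0], [605.0, -341.5, 12.0], [601.7, -179.5, 12.0]]
tray side [[602.5, -191.3, 12.0], [683.9, -186.2, 12.0], [690.1, -350.3, 12.0]]
tri (array([ 684.27093728, -177.44430374,    8.2281261 ]), np.float64(0.4658770068003111))
tri (array([ 602.49400655, -179.58870795,    7.02927367]), np.float64(0.21948217063547035))
tri (array([ 689.75089315, -339.14083373,    5.99707181]), np.float64(2.826453243403065))
beaker [ 636.09831121 -445.19753062    0.        ]
```

```bash
cat > go.py <<'E'
from fit import *
def chute_pose(x,y,z,mode):
    R=Rm(P); p=P[:3]+R@[x,y,z]; cx,cy,cz=R.T
    if mode=='push': Rt=np.c_[-cx,cy,-cz]
    else: Rt=np.c_[-cy,-cx,-cz]
    return p,Rt
def down(ang):
    a=np.radians(ang); y=np.array([np.cos(a),np.sin(a),0]); z=np.array([0,0,-1.]); return np.c_[np.cross(y,z),y,z]
def delta(p,Rt,note=''):
    s=read_state(); R=np.array(s['tool_rot']); R=Ro.from_matrix(R).as_matrix()
    l=R.T@(np.array(p)-s['eef_pos'])/10; w=Ro.from_matrix(R.T@Rt).as_rotvec()
    print(note,'target',np.round(p,1),'lin cm',l.round(2),'turn',w.round(3),'dist mm',round(np.linalg.norm(l)*10),'deg',round(np.degrees(np.linalg.norm(w)),1))
E
python3 - <<'E'
from go import *
print('box corner base',onz('top',(218,200),0),onz('top',(232,195),0), 'top', onz('top',(262,30),300))
print('tri box', tri((250,80),(425,110)))
print(chute_pose(92,0,10,'push'))
delta([450,150,214],down(30),'wp')
E
```

```text
free [ 4.93061e+02 -1.17687e+02  1.63090e+01 -1.76700e+00  2.18000e-01] [-101.24726      12.48391479] [[0.9, 0.7], [0.6, 0.3], [0.5, 0.1], [0.3, 1.1], [0.5, 0.8], [0.0, 0.6], [0.1, 0.9], [0.3, 0.6], [0.3, 0.2], [0.1, 0.0], [1.3, 0.2], [0.5, 0.2], [2.6, 0.1], [2.5, 0.3]]
fix [ 492.78299813 -115.11023486   -1.7643997 ] -101.0926563835875 9.53770133242784 6.951806352816423
box corner base [545.68971063 -42.29889933   0.        ] [559.24443502 -82.91901885   0.        ] top [ 886.75095305 -175.36323846  300.        ]
tri box (array([ 884.02816959, -166.59693592,  263.37490156]), np.float64(181.60510430379426))
(array([ 475.68555052, -202.31581549,   55.82370988]), array([[ 1.89473262e-01,  9.81317332e-01, -3.34092482e-02],
       [ 9.66408916e-01, -1.92396192e-01, -1.70403966e-01],
       [-1.73648178e-01,  1.38777878e-17, -9.84807753e-01]]))
wp target [450 150 214] lin cm [-36.9  -32.67   0.04] turn [-0.001  0.     0.689] dist mm 493 deg 39.5
```

```bash
sed -i "s/^print('free'/if __name__=='__main__': print('free'/; s/; print('fix'.*//" fit.py
python3 - <<'E'
from go import *
delta([425,60,214],down(70),'wp')
E
```

```text
wp target [425  60 214] lin cm [-37.71 -41.97   0.05] turn [-0.001 -0.    -0.009] dist mm 564 deg 0.5
```

```bash
Z='"turn":[[0,0,0],[0,0,0],[0,0,0],[0,0,0],[0,0,0]]'
python3 -m handwheel '{"turn":[[0,0,0],[0,0,0],[0,0,0],[0,0,0],[0,0,0]],"linear":[[-2.7,-3,0],[-5.4,-6,0],[-8.1,-9,0],[-10.8,-12,0],[-13.5,-15,0]],"claw":[30,30,30,30,30]}'
python3 -c "
from go import *
delta([425,60,214],down(70),'wp')"
```

```text
t: 0.52
eef_pos: [292.7, 395.6, 214.0]
tool_rot: [[-0.937, 0.35, -0.001], [0.35, 0.937, -0.001], [0.0, -0.001, -1.0]]
wrist_force: [0.8, 0.3, 0.5]
opening: 66.7
wp target [425  60 214] lin cm [-24.13 -26.82   0.03] turn [-0.001 -0.    -0.008] dist mm 361 deg 0.5
```

```bash
python3 -m handwheel '{"turn":[[0,0,0],[0,0,0],[0,0,0],[0,0,0],[0,0,0]],"linear":[[-2.7,-3,0],[-5.4,-6,0],[-8.1,-9,0],[-10.8,-12,0],[-13.5,-15,0]],"claw":[19,19,19,19,19]}'
python3 -m handwheel '{"turn":[[0,0,0],[0,0,0],[0,0,0],[0,0,0],[0,0,0]],"linear":[[-2.7,-3,0],[-5.4,-6,0],[-8.1,-9,0],[-10.3,-12,0],[-10.3,-15,0]],"claw":[19,19,19,19,19]}'
python3 -c "
from go import *
delta([450,-200,214],down(70),'wp')
delta(*chute_pose(90,0,140,'push'),'above')"
```

```text
t: 0.93
eef_pos: [366.8, 206.1, 214.2]
tool_rot: [[-0.937, 0.349, -0.001], [0.349, 0.937, -0.001], [0.0, -0.001, -1.0]]
wrist_force: [1.0, 1.6, -0.9]
opening: 33.7
t: 1.35
eef_pos: [413.3, 26.8, 214.3]
tool_rot: [[-0.937, 0.351, 0.001], [0.351, 0.937, -0.002], [-0.001, -0.001, -1.0]]
wrist_force: [-0.6, 0.4, -0.3]
opening: 18.1
wp target [ 450 -200  214] lin cm [-11.39 -19.95   0.07] turn [-0.001  0.001 -0.009] dist mm 230 deg 0.5
above target [ 480.4 -178.2  183.5] lin cm [-13.47 -16.84   3.12] turn [ 0.123 -0.143  1.402] dist mm 218 deg 81.1
```

```bash
python3 -m handwheel '{"turn":[[0,0,0],[0,0,0],[0,0,0.1],[0,0,0.2],[0,0,0.3]],"linear":[[-2,-3.6,0],[-4,-7.2,0],[-6.3,-11,0],[-8.5,-15,0],[-11,-19,0]],"claw":[19,19,19,19,19]}'
python3 -c "
from go import *
delta(*chute_pose(90,0,140,'push'),'above')"
```

```text
t: 1.77
eef_pos: [446.6, -177.8, 214.6]
tool_rot: [[-0.788, 0.616, 0.001], [0.616, 0.788, -0.001], [-0.001, -0.001, -1.0]]
wrist_force: [1.6, 0.2, 0.7]
opening: 18.2
above target [ 480.4 -178.2  183.5] lin cm [-2.69  2.05  3.12] turn [ 0.096 -0.155  1.098] dist mm 46 deg 63.8
```

```bash
python3 -m handwheel '{"turn":[[0.01,-0.015,0.12],[0.02,-0.03,0.24],[0.03,-0.045,0.36],[0.04,-0.06,0.48],[0.05,-0.08,0.6]],"linear":[[-0.5,0.4,0],[-1,0.8,0],[-1.5,1.2,0],[-2,1.6,0],[-2.6,2,0]],"claw":[19,19,19,19,19]}'
python3 -c "
from go import *
delta(*chute_pose(90,0,140,'push'),'above')"
```

```text
t: 2.18
eef_pos: [479.4, -178.2, 214.4]
tool_rot: [[-0.296, 0.955, 0.004], [0.951, 0.295, -0.095], [-0.092, -0.024, -0.996]]
wrist_force: [-0.0, 0.4, -0.4]
opening: 18.1
above target [ 480.4 -178.2  183.5] lin cm [0.25 0.17 3.08] turn [ 0.042 -0.075  0.492] dist mm 31 deg 28.6
```

```bash
python3 -m handwheel '{"turn":[[0.01,-0.02,0.12],[0.02,-0.04,0.24],[0.03,-0.05,0.36],[0.04,-0.07,0.48],[0.04,-0.08,0.5]],"linear":[[0,0,0.3],[0,0,0.9],[0,0,1.5],[0,0,2],[0,0,2.5]],"claw":[19,19,19,19,19]}'
python3 -c "
from go import *
delta(*chute_pose(90,0,140,'push'),'above')
delta(*chute_pose(90,0,70,'push'),'above70')"
```

```text
t: 2.6
eef_pos: [479.5, -180.4, 189.0]
tool_rot: [[0.205, 0.978, -0.032], [0.962, -0.207, -0.176], [-0.178, 0.005, -0.984]]
wrist_force: [0.9, -0.4, -0.6]
opening: 17.9
above target [ 480.4 -178.2  183.5] lin cm [0.33 0.04 0.5 ] turn [ 0.002  0.005 -0.016] dist mm 6 deg 0.9
above70 target [ 478.1 -190.2  114.6] lin cm [0.36 0.02 7.5 ] turn [ 0.002  0.005 -0.016] dist mm 75 deg 0.9
```

```bash
python3 -m handwheel '{"turn":[[0,0,-0.016],[0,0,-0.016],[0,0,-0.016],[0,0,-0.016]],"linear":[[0.3,0,3],[0.4,0,6],[0.4,0,8],[0.4,0,8]],"claw":[19,19,19,19]}'
python3 - <<'E'
from go import *
s=read_state(); R=Rm(P); print('chute tip',(R.T@(np.array(s['eef_pos'])-P[:3])).round(1), s['opening'])
print('proj',proj('top',s['eef_pos']),proj('side',s['eef_pos']))
a=camera('top');b=camera('side');cv2.imwrite('pics/top1.png',a);cv2.imwrite('pics/side1.png',b)
crop(a,230,160,130,110,6,'pics/top1c.png'); crop(b,140,140,180,100,4,'pics/side1c.png')
E
```

```text
t: 2.93
eef_pos: [476.1, -190.3, 106.2]
tool_rot: [[0.188, 0.981, -0.038], [0.966, -0.192, -0.173], [-0.177, -0.004, -0.984]]
wrist_force: [-0.4, 0.6, 0.9]
opening: 18.0
chute tip [89.  -1.9 61.7] 17.960254630230907
proj [[271.2016272  220.00095084]] [[221.93123088 183.31988113]]
```

View pics/top1c.png

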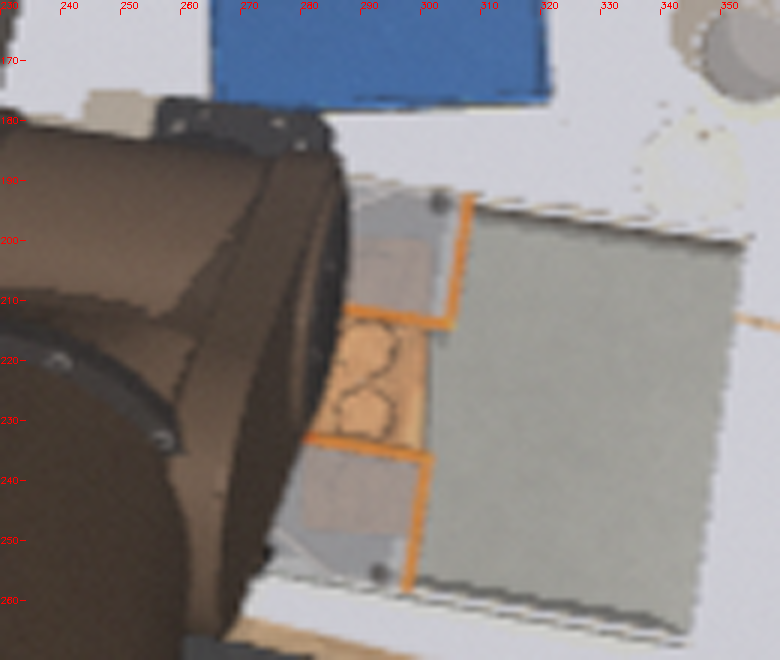

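View pics/side1c.png

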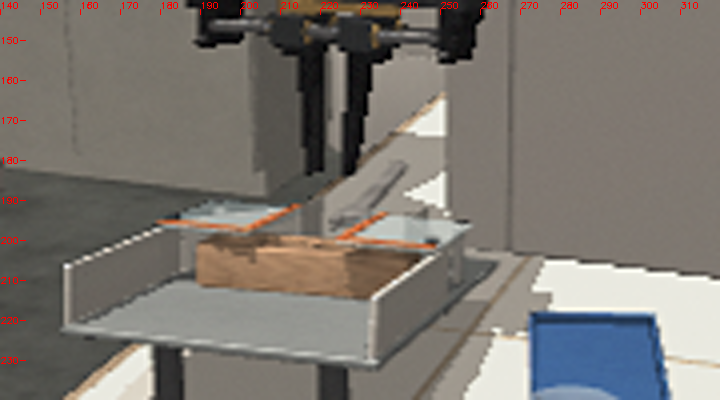

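The side view shows the finger tips at (221,183), as predicted (222,183); the hand hides the slot in the top view. Next, check the chute fit in the side view.

Run:
```python
from go import *
for q in [(170,-27,38),(170,27,38),(170,-27,34),(170,27,34),(170,-89,38),(290,-89,34),(290,87,34),(290,-91,0),(290,91,0),(290,-85,0),(290,85,0)]:
    print(q,proj('side',P[:3]+Rm(P)@q).round(1))
for y in(-27,27):print(proj('side',P[:3]+Rm(P)@[75,y,38]).round(1))
for leg in [(60,-60),(60,60),(230,-60),(230,60)]: pass
c=[ (290,-91,0)]
```

```text
(170, -27, 38) [[201.3 196.8]]
(170, 27, 38) [[222.6 198.8]]
(170, -27, 34) [[201.2 198.4]]
(170, 27, 34) [[222.6 200.5]]
(170, -89, 38) [[177.3 194.5]]
(290, -89, 34) [[154.8 205.3]]
(290, 87, 34) [[232.3 213.2]]
(290, -91, 0) [[153.8 220.4]]
(290, 91, 0) [[233.5 229.2]]
(290, -85, 0) [[156.3 220.7]]
(290, 85, 0) [[230.8 228.9]]
[[214.1 190.7]]
[[233.9 192.5]]
```

```bash
python3 -c "
from go import *
delta(*chute_pose(87,0,40,'push'),'40')
delta(*chute_pose(87,0,9,'push'),'9')"
```

```text
40 target [ 477.6 -192.4   84.5] lin cm [0.27 0.02 2.5 ] turn [0.001 0.005 0.   ] dist mm 25 deg 0.3
9 target [ 476.6 -197.7   54. ] lin cm [0.29 0.02 5.6 ] turn [0.001 0.005 0.   ] dist mm 56 deg 0.3
```

```bash
python3 -m handwheel '{"turn":[[0,0.005,0],[0,0.005,0],[0,0.005,0],[0,0.005,0]],"linear":[[0.3,0,0.6],[0.3,0,1.8],[0.3,0,2.6],[0.3,0,2.6]],"claw":[19,19,19,19]}'
python3 -c "
from go import *
delta(*chute_pose(87,0,9,'push'),'9')"
```

```text
t: 3.37
eef_pos: [477.2, -192.2, 83.0]
tool_rot: [[0.189, 0.981, -0.033], [0.967, -0.192, -0.17], [-0.173, 0.0, -0.985]]
wrist_force: [-0.8, 0.6, 0.5]
opening: 18.1
9 target [ 476.6 -197.7   54. ] lin cm [-0.04  0.04  2.95] turn [ 0.    -0.001  0.   ] dist mm 30 deg 0.0
```

```bash
python3 -m handwheel '{"turn":[[0,0,0],[0,0,0],[0,0,0],[0,0,0],[0,0,0]],"linear":[[0,0,0.8],[0,0,1.6],[0,0,2.4],[0,0,2.9],[0,0,2.9]],"claw":[19,19,19,19,19]}'
python3 - <<'E'
from go import *
s=read_state(); R=Rm(P); print('chute tip',(R.T@(np.array(s['eef_pos'])-P[:3])).round(1), s['wrist_force'])
b=camera('side');crop(b,140,140,180,100,4,'pics/side2c.png')
E
```

```text
t: 3.78
eef_pos: [475.8, -197.1, 53.2]
tool_rot: [[0.189, 0.981, -0.035], [0.967, -0.192, -0.169], [-0.173, -0.001, -0.985]]
wrist_force: [0.1, -0.3, 0.6]
opening: 18.1
chute tip [86.5 -0.9  8.3] [ 0.0879333 -0.2500594  0.5950531]
```

View pics/side2c.png

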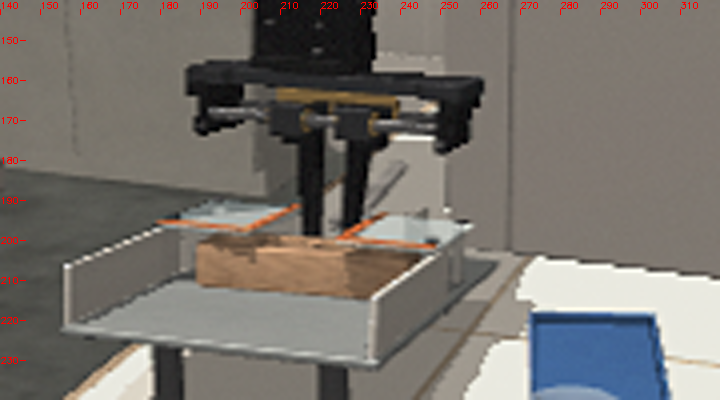

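Fingers are in the slot, free of contact, just downhill of the block. Pushing uphill (tool −x).

```bash
python3 -m handwheel '{"turn":[[0,0,0],[0,0,0],[0,0,0],[0,0,0],[0,0,0]],"linear":[[-0.6,0,0],[-1.2,0,0],[-1.7,0,0],[-2.2,0,0],[-2.7,0,0]],"claw":[19,19,19,19,19]}'
python3 - <<'E'
from go import *
s=read_state(); R=Rm(P); print('chute tip',(R.T@(np.array(s['eef_pos'])-P[:3])).round(1), R.T@s['wrist_force'])
E
python3 -m handwheel '{"turn":[[0,0,0],[0,0,0],[0,0,0],[0,0,0],[0,0,0]],"linear":[[-0.5,0.02,0],[-1,0.04,0],[-1.5,0.06,0],[-2,0.08,0],[-2.5,0.1,0]],"claw":[19,19,19,19,19]}'
python3 - <<'E'
from go import *
s=read_state(); R=Rm(P); print('chute tip',(R.T@(np.array(s['eef_pos'])-P[:3])).round(1), R.T@s['wrist_force'])
a=camera('top');b=camera('side')
c=np.hstack([cv2.resize(a[160:270,230:360],None,fx=3,fy=3),cv2.resize(b[140:250,140:270],None,fx=3,fy=3)]);cv2.imwrite('pics/p3.png',c)
E
```

```text
t: 4.25
eef_pos: [470.8, -223.9, 58.7]
tool_rot: [[0.189, 0.981, -0.034], [0.967, -0.192, -0.17], [-0.173, -0.001, -0.985]]
wrist_force: [0.7, 0.5, -0.8]
opening: 18.2
chute tip [114.2  -0.6   9. ] [-0.75020413  0.60514196 -0.6983151 ]
t: 4.67
eef_pos: [466.9, -248.7, 63.1]
tool_rot: [[0.189, 0.981, -0.034], [0.967, -0.192, -0.169], [-0.173, -0.001, -0.985]]
wrist_force: [-1.2, 1.7, -1.0]
opening: 18.0
chute tip [139.7   0.3   9. ] [-1.58563375 -1.49130846 -0.68737499]
```

View pics/p3.png

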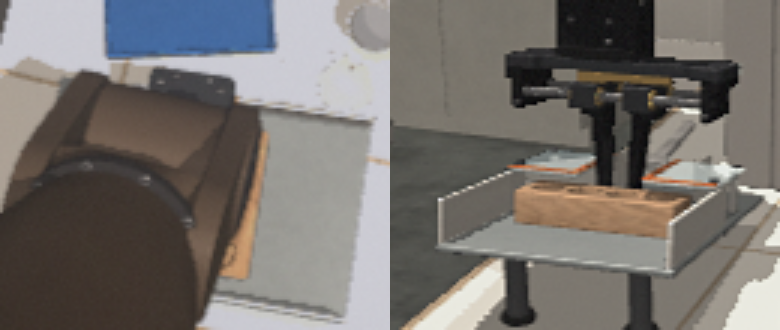

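The block moves uphill with the fingers, and it looks square. Its front face now runs to about (245,275) in the left panel. Continuing.

```bash
python3 -m handwheel '{"turn":[[0,0,0],[0,0,0],[0,0,0],[0,0,0],[0,0,0]],"linear":[[-0.5,0,0],[-1,0,0],[-1.5,0,0],[-2,0,0],[-2.5,0,0]],"claw":[19,19,19,19,19]}'
python3 - <<'E'
from go import *
s=read_state(); R=Rm(P); print('chute tip',(R.T@(np.array(s['eef_pos'])-P[:3])).round(1), R.T@s['wrist_force'])
E
python3 -m handwheel '{"turn":[[0,0,0],[0,0,0],[0,0,0],[0,0,0],[0,0,0]],"linear":[[-0.5,0,0],[-1,0,0],[-1.5,0,0],[-2,0,0],[-2.4,0,0]],"claw":[19,19,19,19,19]}'
python3 - <<'E'
from go import *
s=read_state(); R=Rm(P); print('chute tip',(R.T@(np.array(s['eef_pos'])-P[:3])).round(1), R.T@s['wrist_force'])
delta(*chute_pose(170,0,60,'push'),'back/up')
E
```

```text
t: 5.18
eef_pos: [462.2, -273.7, 67.7]
tool_rot: [[0.19, 0.981, -0.034], [0.966, -0.193, -0.17], [-0.173, -0.0, -0.985]]
wrist_force: [0.0, 1.1, -0.7]
opening: 18.4
chute tip [165.6   0.5   9. ] [-1.20445618 -0.19173858 -0.50319357]
t: 5.6
eef_pos: [457.5, -297.4, 71.9]
tool_rot: [[0.19, 0.981, -0.034], [0.966, -0.193, -0.17], [-0.173, -0.0, -0.985]]
wrist_force: [0.3, 2.4, 0.7]
opening: 18.0
chute tip [190.1   0.4   9. ] [-2.29947881 -0.14790981  1.11481229]
back/up target [ 462.6 -269.2  118.6] lin cm [ 2.02 -0.05 -5.1 ] turn [-0.    -0.001 -0.001] dist mm 55 deg 0.1
```

```bash
python3 -m handwheel '{"turn":[[0,0,0],[0,0,0],[0,0,0],[0,0,0],[0,0,0]],"linear":[[0.7,0,0],[0.7,0,-2],[0.7,0,-5],[3,0,-7],[6.5,0,-8]],"claw":[19,19,19,19,19]}'
python3 -m handwheel '{"turn":[[0,0,0],[0,0,0],[0,0,0]],"linear":[[2,0,0],[2.7,0,0],[2.7,0,0]],"claw":[40,66,66]}'
python3 - <<'E'
from go import *
s=read_state(); R=Rm(P); print('chute tip',(R.T@(np.array(s['eef_pos'])-P[:3])).round(1), R.T@s['wrist_force'])
a=camera('top');b=camera('side');cv2.imwrite('pics/top4.png',a);cv2.imwrite('pics/side4.png',b)
crop(a,260,160,100,110,6,'pics/top4c.png'); crop(b,140,140,180,100,4,'pics/side4c.png')
E
```

```text
t: 6.02
eef_pos: [473.5, -222.0, 142.0]
tool_rot: [[0.193, 0.981, -0.03], [0.965, -0.196, -0.172], [-0.175, 0.004, -0.985]]
wrist_force: [0.9, 0.2, 0.5]
opening: 17.8
t: 6.27
eef_pos: [478.9, -194.4, 137.2]
tool_rot: [[0.191, 0.981, -0.03], [0.966, -0.193, -0.172], [-0.175, 0.004, -0.985]]
wrist_force: [0.8, -0.5, 0.3]
opening: 33.0
chute tip [97.9  1.6 91.6] [0.39121462 0.87352222 0.25791679]
```

View pics/top4c.png

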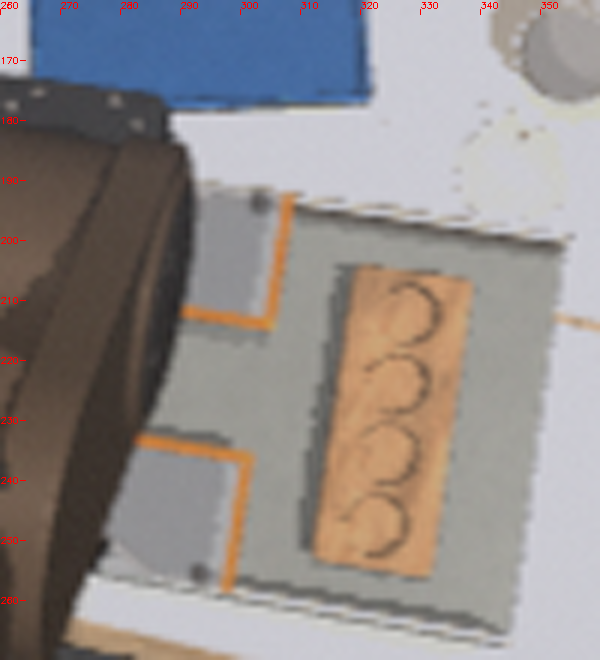

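View pics/side4c.png

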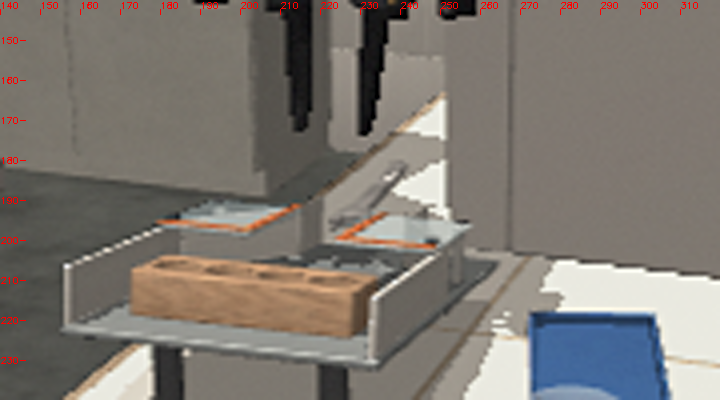

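The block lies square above the plates. Its top-view corners are about (319,204.5), (338.5,206.5), (332,256) and (312,253.5).

Run:
```python
from go import *
q=[chute_from('top',u,26) for u in [(319,204.3),(338.5,206.5),(332,256),(312,253.5)]]
for a in q: print(a.round(1))
c=np.mean(q,0); print('centre',c.round(1),'yaw deg',np.degrees(np.arctan2(-(q[0]-q[3])[0],(q[0]-q[3])[1])),np.degrees(np.arctan2(-(q[1]-q[2])[0],(q[1]-q[2])[1])))
for a,b in [((332,256),(173,207)),((338.5,206.5),(231.5,211))]:
    p,e=tri(a,b); print('tri top corner, chute frame',(Rm(P).T@(p-P[:3])).round(1),e)
delta(*chute_pose(c[0],c[1],70,'grasp'),'g70')
delta(*chute_pose(c[0],c[1],12,'grasp'),'g12')
```

```text
[203.2  61.6  26. ]
[254.3  63.2  26. ]
[255.6 -67.1  26. ]
[204.1 -69.2  26. ]
centre [229.3  -2.9  26. ] yaw deg 0.3699071551338016 0.5799473785445307
tri top corner, chute frame [254.6 -64.8  25.7] 4.985595998327254
tri top corner, chute frame [252.5  68.3  28.6] 11.328740063663021
g70 target [ 448.8 -324.2  138.8] lin cm [-12.97  -0.43   2.14] turn [ 0.002  0.004 -1.574] dist mm 132 deg 90.2
g12 target [ 446.9 -334.1   81.6] lin cm [-12.96  -0.45   7.94] turn [ 0.002  0.004 -1.574] dist mm 152 deg 90.2
```

```bash
python3 -m handwheel '{"turn":[[0,0,-0.12],[0,0,-0.24],[0,0,-0.36],[0,0,-0.48],[0,0,-0.6]],"linear":[[-1.5,0,0],[-4,0,0],[-7,0,0],[-10,-0.2,0],[-12.9,-0.3,0]],"claw":[79,79,79,79,79]}'
python3 -c "
from go import *
delta(*chute_pose(228,-1,75,'grasp'),'g75')"
```

```text
t: 6.78
eef_pos: [449.8, -322.6, 159.6]
tool_rot: [[-0.399, 0.916, -0.031], [0.905, 0.389, -0.172], [-0.146, -0.097, -0.985]]
wrist_force: [0.2, 0.2, 0.3]
opening: 72.6
g75 target [ 451.1 -322.5  143.5] lin cm [0.2  0.28 1.58] turn [ 0.     0.003 -0.969] dist mm 16 deg 55.5
```

```bash
python3 -m handwheel '{"turn":[[0,0,-0.12],[0,0,-0.24],[0,0,-0.36],[0,0,-0.48],[0,0,-0.6]],"linear":[[0,0,0],[0,0,0],[0.1,0.1,0],[0.2,0.2,0.4],[0.2,0.3,0.8]],"claw":[79,79,79,79,79]}'
python3 -m handwheel '{"turn":[[0,0,-0.12],[0,0,-0.24],[0,0,-0.37],[0,0,-0.37]],"linear":[[0,0,0.2],[0,0,0.4],[0,0,0.8],[0,0,0.8]],"claw":[79,79,79,79]}'
python3 -c "
from go import *
delta(*chute_pose(228,-1,40,'grasp'),'g40')"
```

```text
t: 7.2
eef_pos: [450.8, -322.3, 150.8]
tool_rot: [[-0.849, 0.527, -0.032], [0.524, 0.834, -0.172], [-0.064, -0.163, -0.985]]
wrist_force: [1.1, 0.3, -0.7]
opening: 75.0
t: 7.53
eef_pos: [449.7, -324.8, 142.1]
tool_rot: [[-0.983, 0.18, -0.033], [0.183, 0.968, -0.171], [0.001, -0.175, -0.985]]
wrist_force: [-0.2, 0.3, -0.1]
opening: 75.4
g40 target [ 449.9 -328.4  109. ] lin cm [-0.09  0.23  3.32] turn [-0.001  0.001  0.01 ] dist mm 33 deg 0.6
```

```bash
python3 -m handwheel '{"turn":[[0,0,0.01],[0,0,0.01],[0,0,0.01],[0,0,0.01],[0,0,0.01]],"linear":[[-0.1,0.2,1.2],[-0.1,0.2,2.2],[-0.1,0.2,2.9],[-0.1,0.2,2.9],[-0.1,0.2,2.9]],"claw":[79,79,79,79,79]}'
python3 - <<'E'
from go import *
delta(*chute_pose(228,-1,12.5,'grasp'),'g12')
s=read_state(); R=Rm(P); print('chute tip',(R.T@(np.array(s['eef_pos'])-P[:3])).round(1))
a=camera('top');b=camera('side')
crop(b,140,140,130,100,6,'pics/side5c.png')
E
```

```text
t: 7.95
eef_pos: [449.8, -328.3, 112.8]
tool_rot: [[-0.981, 0.191, -0.034], [0.194, 0.966, -0.171], [0.0, -0.174, -0.985]]
wrist_force: [0.1, 1.3, 0.1]
opening: 74.9
g12 target [ 449.  -333.1   81.9] lin cm [-0.02  0.05  3.13] turn [-0.001 -0.001 -0.002] dist mm 31 deg 0.1
chute tip [228.5  -1.2  43.8]
```

View pics/side5c.png

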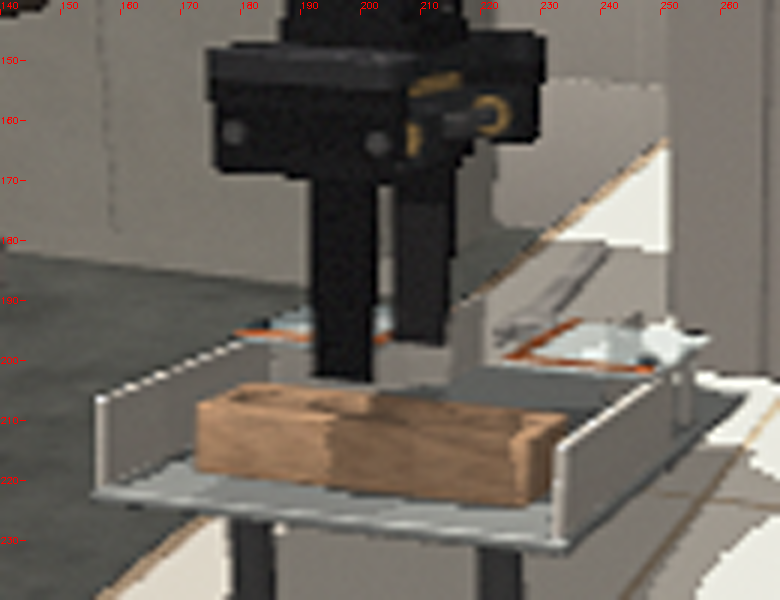

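The open fingers straddle the block, with the near finger tip at (196,203). Descending and gripping.

```bash
python3 -m handwheel '{"turn":[[0,0,0],[0,0,0],[0,0,0],[0,0,0],[0,0,0]],"linear":[[0,0,0.8],[0,0,1.6],[0,0,2.4],[0,0,3.1],[0,0,3.1]],"claw":[79,79,79,79,79]}'
python3 -m handwheel '{"turn":[[0,0,0],[0,0,0],[0,0,0],[0,0,0],[0,0,0]],"linear":[[0,0,0],[0,0,0],[0,0,0],[0,0,0],[0,0,0]],"claw":[60,40,40,40,40]}'
python3 -m handwheel '{"turn":[[0,0,0],[0,0,0],[0,0,0]],"linear":[[0,0,0],[0,0,0],[0,0,0]],"claw":[30,30,30]}'
python3 - <<'E'
from go import *
s=read_state(); R=Rm(P); print('chute tip',(R.T@(np.array(s['eef_pos'])-P[:3])).round(1),R.T@s['wrist_force'])
E
```

```text
t: 8.47
eef_pos: [448.6, -333.3, 81.2]
tool_rot: [[-0.981, 0.19, -0.035], [0.194, 0.966, -0.17], [0.001, -0.174, -0.985]]
wrist_force: [-0.1, 0.5, -1.0]
opening: 74.9
t: 8.88
eef_pos: [448.6, -333.4, 81.5]
tool_rot: [[-0.981, 0.19, -0.034], [0.193, 0.966, -0.17], [0.001, -0.174, -0.985]]
wrist_force: [-0.5, -0.3, 0.4]
opening: 51.5
t: 9.13
eef_pos: [448.6, -333.3, 81.5]
tool_rot: [[-0.981, 0.19, -0.034], [0.193, 0.966, -0.17], [0.001, -0.174, -0.985]]
wrist_force: [-0.6, -0.3, -1.5]
opening: 51.7
chute tip [228.1  -1.4  12.1] [ 0.11326988 -0.53467854 -1.50651099]
```

```bash
python3 -m handwheel '{"turn":[[0,0,0],[0,0,0],[0,0,0],[0,0,0],[0,0,0]],"linear":[[0,0,-0.5],[0,0,-1.5],[0,0,-3],[0,0,-5],[0,0,-7]],"claw":[30,30,30,30,30]}'
python3 -m handwheel '{"turn":[[0,0,0],[0,0,0],[0,0,0]],"linear":[[0,0,-2],[0,0,-3.5],[0,0,-3.5]],"claw":[30,30,30]}'
python3 - <<'E'
from go import *
delta([644,-259,170],down(1.3),'tray170')
b=camera('side');crop(b,120,100,200,150,4,'pics/side6c.png')
E
```

```text
t: 9.55
eef_pos: [450.9, -321.0, 151.8]
tool_rot: [[-0.981, 0.19, -0.035], [0.193, 0.966, -0.17], [0.001, -0.173, -0.985]]
wrist_force: [0.0, -0.1, -2.3]
opening: 51.4
t: 9.8
eef_pos: [453.2, -315.1, 189.9]
tool_rot: [[-0.981, 0.191, -0.03], [0.193, 0.966, -0.173], [-0.004, -0.176, -0.984]]
wrist_force: [1.2, -1.1, -1.0]
opening: 51.8
tray170 target [ 644 -259  170] lin cm [-17.63   9.4    0.41] turn [-0.146  0.123  1.35 ] dist mm 200 deg 78.1
```

View pics/side6c.png

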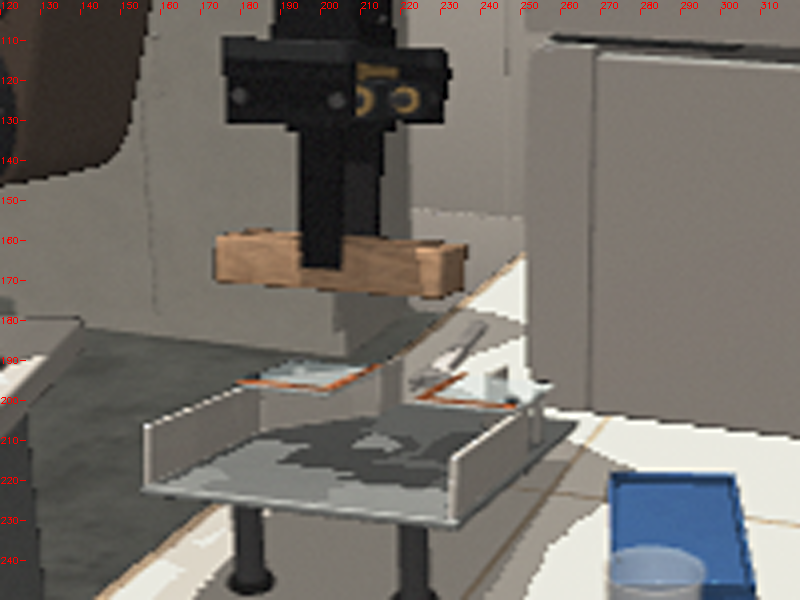

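```bash
python3 -m handwheel '{"turn":[[-0.01,0.01,0.1],[-0.02,0.02,0.22],[-0.04,0.03,0.34],[-0.05,0.04,0.46],[-0.06,0.05,0.58]],"linear":[[-1,0.5,0],[-3,1.6,0],[-6,3.2,0],[-9,4.8,0],[-12,6.4,0]],"claw":[30,30,30,30,30]}'
python3 -c "
from go import *
delta([644,-262,170],down(1.3),'tray170')
print(onz('top',(281,112),0),onz('top',(311,104),0))"
```

```text
t: 10.27
eef_pos: [583.4, -275.9, 175.8]
tool_rot: [[-0.709, 0.703, -0.049], [0.704, 0.703, -0.096], [-0.032, -0.103, -0.994]]
wrist_force: [-0.5, -1.3, -2.8]
opening: 52.0
tray170 target [ 644 -262  170] lin cm [-3.3   5.3   0.14] turn [-0.085  0.07   0.764] dist mm 62 deg 44.2
[ 805.8617883 -233.2200473    0.       ] [ 828.80268624 -324.08391817    0.        ]
```

```bash
python3 -m handwheel '{"turn":[[-0.01,0.01,0.12],[-0.03,0.02,0.24],[-0.04,0.03,0.36],[-0.05,0.04,0.48],[-0.07,0.06,0.6]],"linear":[[-0.8,1.3,0],[-1.6,2.6,0],[-2.4,3.9,0],[-3.3,5.3,0.1],[-3.3,5.3,0.1]],"claw":[30,30,30,30,30]}'
python3 -c "
from go import *
delta([644,-262,120],down(1.3),'tray120')"
```

```text
t: 10.68
eef_pos: [645.8, -260.8, 168.1]
tool_rot: [[-0.181, 0.983, -0.017], [0.984, 0.18, -0.01], [-0.007, -0.019, -1.0]]
wrist_force: [-0.5, 0.0, -3.1]
opening: 51.7
tray120 target [ 644 -262  120] lin cm [-0.06 -0.11  4.81] turn [-0.018  0.008  0.159] dist mm 48 deg 9.2
```

```bash
python3 -m handwheel '{"turn":[[-0.01,0,0.08],[-0.02,0.01,0.16],[-0.02,0.01,0.16],[-0.02,0.01,0.16],[-0.02,0.01,0.16]],"linear":[[0,0,1],[0,-0.1,4],[-0.1,-0.1,7.5],[-0.1,-0.1,9],[-0.1,-0.1,9]],"claw":[30,30,30,30,30]}'
python3 - <<'E'
from go import *
delta([644,-262,18],down(1.3),'tray18')
a=camera('top');b=camera('side')
crop(b,220,130,110,140,4,'pics/side7c.png');crop(a,230,100,130,110,6,'pics/top7c.png')
E
```

```text
t: 11.1
eef_pos: [641.0, -262.0, 72.7]
tool_rot: [[-0.021, 1.0, -0.006], [1.0, 0.021, 0.006], [0.006, -0.006, -1.0]]
wrist_force: [-0.6, -0.2, -2.9]
opening: 52.1
tray18 target [ 644 -262   18] lin cm [-0.04  0.33  5.46] turn [-0.006 -0.006 -0.002] dist mm 55 deg 0.5
```

View pics/side7c.png

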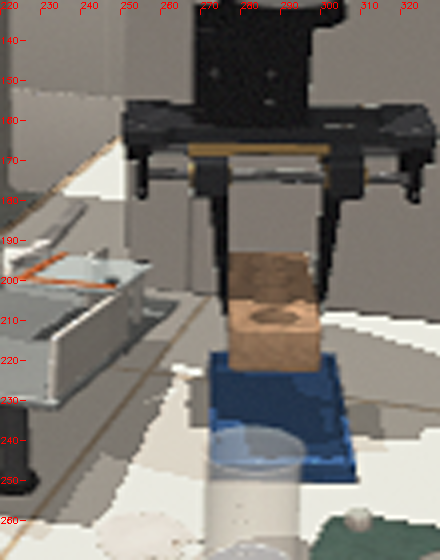

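View pics/top7c.png

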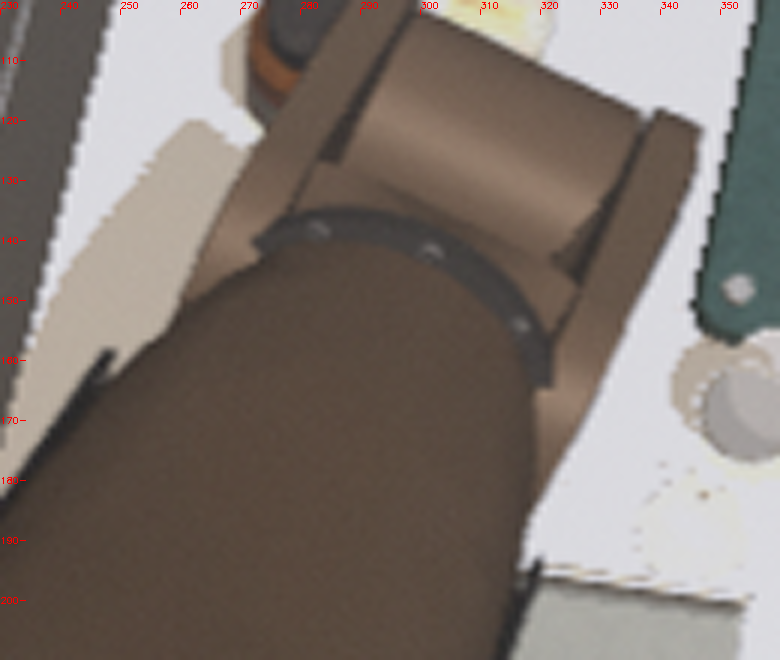

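The side view shows the block above the tray. Its near lower edge runs from (277,220.5) to (300,222.5), with the finger tips at about (275,208) and (301,205). I'll check its offset in the grip.

Run:
```python
from go import *
s=read_state();p=np.array(s['eef_pos']);R=np.array(s['tool_rot']);print(p)
for o in(-4,0,4,8):
    print(o,[proj('side',p+R@[o-66,y,12])[0].round(1).tolist() for y in(-26,26)],[proj('side',p+R@[o-66,y,-14])[0].round(1).tolist() for y in(-26,26)])
# tray predicted corners
for q in [(-42,82),(42,82),(42,-82),(-42,-82)]: 
    a=np.radians(1.3);X=np.array([644+q[0]*np.cos(a)-q[1]*np.sin(a)*-1*-1, -259+q[1]+q[0]*np.sin(a),12]);print(q,proj('side',X).round(1),proj('top',X).round(1))
```

```text
[ 643.21401902 -262.83041312   77.3914303 ]
-4 [[277.1, 221.7], [300.0, 222.1]] [[277.4, 211.1], [300.5, 211.5]]
0 [[277.1, 221.0], [299.9, 221.4]] [[277.3, 210.5], [300.4, 210.8]]
4 [[277.0, 220.3], [299.8, 220.7]] [[277.3, 209.8], [300.2, 210.2]]
8 [[277.0, 219.6], [299.6, 220.0]] [[277.3, 209.1], [300.1, 209.5]]
(-42, 82) [[269.7 216.5]] [[264.5 179.5]]
(42, 82) [[301.4 217. ]] [[263.  151.2]]
(42, -82) [[306.7 244.9]] [[319.1 148.6]]
(-42, -82) [[270.1 244.3]] [[321.2 176.9]]
```

```bash
python3 -m handwheel '{"turn":[[0,0,0],[0,0,0],[0,0,0],[0,0,0],[0,0,0]],"linear":[[0,0.1,1],[0,0.1,2.5],[0,0.1,4],[0,0.1,5],[0,0.1,5]],"claw":[30,30,30,30,30]}'
python3 -c "
from go import *
delta([644,-263,17],down(1.3),'tray17')"
```

```text
t: 11.62
eef_pos: [643.7, -262.3, 25.9]
tool_rot: [[-0.022, 1.0, -0.002], [1.0, 0.022, 0.004], [0.004, -0.002, -1.0]]
wrist_force: [-0.3, 0.3, -1.8]
opening: 51.7
tray17 target [ 644 -263   17] lin cm [-0.07  0.03  0.89] turn [-0.002 -0.004 -0.001] dist mm 9 deg 0.2
```

```bash
python3 -m handwheel '{"turn":[[0,-0.004,0],[0,-0.004,0],[0,-0.004,0]],"linear":[[-0.1,0,0.3],[-0.1,0,0.6],[-0.1,0,0.7]],"claw":[30,30,30]}'
python3 -m handwheel '{"turn":[[0,0,0],[0,0,0],[0,0,0]],"linear":[[0,0,0.1],[0,0,0.2],[0,0,0.2]],"claw":[30,30,30]}'
```

```text
t: 11.87
eef_pos: [643.9, -263.4, 19.1]
tool_rot: [[-0.022, 1.0, -0.001], [1.0, 0.022, -0.001], [-0.001, -0.001, -1.0]]
wrist_force: [-0.2, -0.5, -2.6]
opening: 52.1
t: 12.12
eef_pos: [644.0, -263.5, 17.3]
tool_rot: [[-0.022, 1.0, -0.001], [1.0, 0.022, -0.001], [-0.001, -0.001, -1.0]]
wrist_force: [0.1, 0.2, -2.6]
opening: 51.6
```

```bash
python3 -m handwheel '{"turn":[[0,0,0],[0,0,0],[0,0,0]],"linear":[[0,0,0.1],[0,0,0.1],[0,0,0.1]],"claw":[30,30,30]}'
python3 -m handwheel '{"turn":[[0,0,0],[0,0,0],[0,0,0]],"linear":[[0,0,0.1],[0,0,0.1],[0,0,0.1]],"claw":[30,30,30]}'
```

```text
t: 12.37
eef_pos: [644.1, -263.5, 16.5]
tool_rot: [[-0.022, 1.0, -0.0], [1.0, 0.022, -0.001], [-0.001, -0.0, -1.0]]
wrist_force: [0.7, -0.1, -1.7]
opening: 51.6
t: 12.62
eef_pos: [644.2, -263.5, 16.4]
tool_rot: [[-0.022, 1.0, -0.0], [1.0, 0.022, -0.001], [-0.001, -0.0, -1.0]]
wrist_force: [-2.7, 1.6, 6.4]
opening: 51.9
```

Contact at a tip height of 16.4 mm, as expected (force rose to +6 N). Releasing.

```bash
python3 -m handwheel '{"turn":[[0,0,0],[0,0,0],[0,0,0],[0,0,0]],"linear":[[0,0,0],[0,0,0],[0,0,0],[0,0,0]],"claw":[68,68,68,68]}'
python3 -m handwheel '{"turn":[[0,0,0],[0,0,0],[0,0,0],[0,0,0],[0,0,0]],"linear":[[0,0,-0.5],[0,0,-2],[0,0,-5],[0,0,-9],[0,0,-13]],"claw":[68,68,68,68,68]}'
python3 - <<'E'
from go import *
b=camera('side');crop(b,220,130,110,140,4,'pics/side8c.png')
delta([445,-130,210],down(60),'away')
E
```

```text
t: 12.95
eef_pos: [644.2, -263.6, 16.4]
tool_rot: [[-0.022, 1.0, 0.0], [1.0, 0.022, -0.001], [-0.001, 0.0, -1.0]]
wrist_force: [-0.3, -0.5, 0.1]
opening: 64.1
t: 13.37
eef_pos: [643.8, -263.2, 147.5]
tool_rot: [[-0.022, 1.0, -0.001], [1.0, 0.022, -0.0], [-0.0, -0.001, -1.0]]
wrist_force: [-1.2, -0.3, -0.2]
opening: 64.7
away target [ 445 -130  210] lin cm [ 13.86 -19.82  -5.58] turn [ 0.005  0.01  -1.025] dist mm 248 deg 58.8
```

View pics/side8c.png

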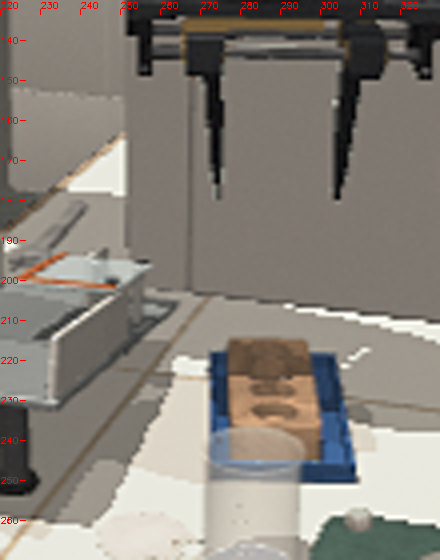

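```bash
python3 -m handwheel '{"turn":[[0,0,0],[0,0,0],[0,0,0],[0,0,0],[0,0,0]],"linear":[[0,-3,-3],[-1,-7,-5],[-2,-11,-5],[-3,-15,-5],[-4,-19,-5]],"claw":[68,68,68,68,68]}'
python3 - <<'E'
from go import *
a=camera('top');crop(a,240,130,130,100,6,'pics/top9c.png');cv2.imwrite('pics/top9.png',a)
E
```

```text
t: 13.83
eef_pos: [463.3, -306.2, 206.3]
tool_rot: [[-0.022, 1.0, 0.011], [1.0, 0.023, -0.007], [-0.007, 0.01, -1.0]]
wrist_force: [-0.0, -0.7, 0.1]
opening: 64.6
```

View pics/top9c.png

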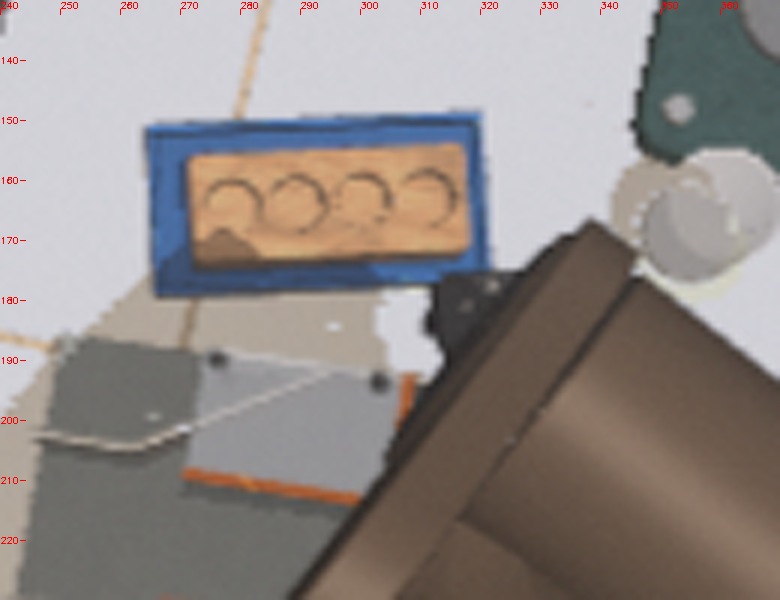

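View pics/top9.png

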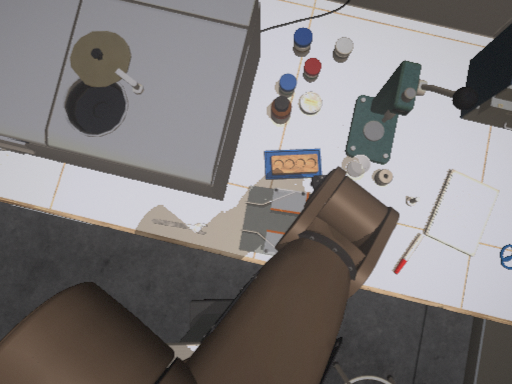

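Run:
```python
from go import *
for u in [(271,156),(316,154),(317,171),(272.5,174)]: print(onz('top',u,30).round(1))
print([onz('top',u,12).round(1) for u in [(264.5,151.5),(320,148.7),(321.5,175.5),(266,179.5)]])
```

```text
[ 664.7 -198.    30. ]
[ 667.5 -327.2   30. ]
[ 617.9 -327.8   30. ]
[ 612.3 -200.7   30. ]
[array([ 683. , -180.3,   12. ]), array([ 687.5, -342.5,   12. ]), array([ 607.9, -343.1,   12. ]), array([ 600.2, -182.3,   12. ])]
```

Run:
```python
from workcell import *
s=read_state();print(s['t'],s['wrist_force']);print(job_done())
```

```text
13.8833 [ 0.28032333 -2.88158119  1.1938832 ]
the job is handed in; nothing more can be done
None
```

I pushed the block up the chute through the slot with two finger tips until its lower edge was at about x = 200 mm, well above the plate end at 170 mm. I then gripped it across its width, lifted it out and set it down in the blue tray. I handed the job in at 13.9 s, with the gripper holding nothing and the arm well clear of everything.

**Last checks:**
- **Placing:** The top picture shows the block flat with its pockets up. It is within about 4 mm of the tray's centre and clear of all four walls. Its underside met the tray floor at the expected height, with the force rising to about 6 N.
- **Beaker and spanner:** Both look to be where they started, and I did not touch either.
- **Forces:** No reading passed about 7 N.

**Disagreements between the views:**
- **Heights:** Measuring from the two views, the tray rim came out about 5 mm too low (7 mm against the stated 12 mm). The chute came out at a height of about 16 mm and a slope of 12.5°, against 30 mm and 10°. I used the stated values; the projected finger tips, the gripping height and the touch-down height all agreed with them.
- **Block before the grasp:** The two views differed by about 5 mm along its length, which was within the tray's clearance.

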